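Weigh the friction sled under the draught-shield lid

TASK

Weigh the friction tester's square sled: lift the lid off the balance's round draught shield and lay it, knob up, in the middle of the black rubber mat, then lift the sled from the tester and set it gently, flat and centred, on the balance's pan, and put the lid back so that it sits fully down on the shield. Let nothing drop, do not knock the tester's force sensor or lean on the balance, and leave everything else where it is.

Things in the scene. Friction and masses are not known exactly. Their poses are not given: they have to be found in the camera images.
- balance: Precision balance, fixed, 300 mm deep (its x) x 200 mm wide (its y), its display front facing -x of its frame. Origin: centre of its footprint, on the bench; z up. Its deck is 72 mm above the bench. On the deck stands a fixed clear round draught shield (outer diameter 152 mm, wall 4 mm, so 144 mm inside, rim 140 mm above the bench), with the weighing pan inside it; their common axis is at x = +50 mm, y = 0 of the balance's frame.
- pan (a point): Centre of the top face of the round steel weighing pan (diameter 116 mm, top 84 mm above the bench and 56 mm below the shield's rim; it gives by about 1 mm per 3 N, at most 5 mm). Axes as the balance's.
- shield_rim (a point): Centre of the draught shield's rim, in the rim's plane, 140 mm above the bench, straight above the pan. Axes as the balance's.
- lid: Loose round lid, white plastic, about 0.14 kg, at the start lying on the draught shield. Origin: centre of its underside; z up through the knob. From the origin up: a tapered locating boss (radius 62 mm at the bottom to 68 mm at z = 6 mm) that goes inside the shield, a flange of radius 78 mm from z = 6 to 11 mm that rests on the rim (seated, the origin is 6 mm below the rim), and a round grey knob of diameter 26 mm from z = 11 to 41 mm.
- mat: Black rubber bench mat, fixed, 170 x 170 x 4 mm, nothing on it. Origin: centre of its underside, on the bench. It lies left or right of the balance.
- tester: Friction tester, fixed. Origin: centre of its footprint, on the bench; z up. Its front panel faces -x of its frame (in the world it faces the balance, roughly -y); the flat white bed on top is 310 mm (x) x 460 mm (y), 134 mm above the bench. On the bed: along the rear a housing from x = 80 to 155 mm, y = -200 to +200 mm, up to z = 204 mm; across it a black clamp bar (x = -115 to +35 mm, y = -213 to -197 mm, up to z = 182 mm at its two spring screws).
- force_sensor: The tester's force sensor, on a carriage that stands at any of various places along the tester's y (held by about 40 N friction). Axes as the tester's; origin on the bed at the tester's centre line. A beam from x = -10 to +120 mm, y = -13 to +13 mm, 8 to 38 mm above the bed (bracket at the housing end to 54 mm), and a thin tow pin at x = 0 which reaches to y = -48 mm, 14 mm above the bed. The sled lies on its -y side.
- sled: The square test sled, loose, about 0.2 kg, lying on the tester's bed between clamp bar and force sensor, turned at random by up to 35 degrees to the tester. Plate 63 x 63 x 8 mm; in its middle an upright flat grip 10 mm thick (its x), 30 mm long (its y), from z = 8 to 42 mm. Two thumbscrew heads of 10 mm diameter at y = +-23.5 mm, top at z = 20 mm; a tow lug at the +y edge to y = 39.5 mm, top at z = 18 mm. Origin at the centre of its underside, z up.
- spare_sled: Spare oblong sled, a bystander, loose, lying on the tester's bed beyond the force sensor (on its +y side): plate 63 mm (x) x 100 mm (y), otherwise like the square sled, 42 mm high. Origin at the centre of its underside, z up.
- weight_case: Closed aluminium weight case, bystander, fixed, 160 mm (x) x 130 mm (y) x 60 mm high. It lies on the side of the balance where the mat is not. Origin at the centre of its underside, z up.
- bottle: White plastic bottle, bystander, loose, diameter 66 mm, 230 mm tall. Bottle, jar and beaker stand behind the balance's corners and rear, in any order. Origin at the centre of its underside, z up.
- jar: Amber jar with black cap, bystander, loose, diameter 70 mm, 120 mm tall. Origin at the centre of its underside, z up.
- beaker: Glass beaker, bystander, loose, diameter 64 mm, 90 mm tall. Origin at the centre of its underside, z up.
- screwdriver: Screwdriver lying on the bench, bystander, loose, 150 mm long, under 35 mm high. Origin: centre of its underside; it lies along its x, handle to -x.
- sample_cutter: Round sample cutter with a black hand knob, bystander, loose, diameter 108 mm (a pin at its side reaches 61 mm from its axis), 76 mm high. Origin at the centre of its underside, z up.
Not all that is in view belongs to the job. Leave any green look-alike of the lid alone.

How it is judged:
On the way, in this order (a step that is already met when the one before it is completed fails the run):
1. the lid lies knob up in the middle of the mat, released (horizontal distance between lid and mat below 0.05 m and z of lid in the frame of mat below 0.008 m and angle between lid's own z axis and vertical below 0.06 rad and linear speed of lid below 0.02 m/s and contact force between the fingers and lid below 0.05 N), for 0.2 s.
2. the square sled stands flat on the middle of the pan, released, with the lid still off (horizontal distance between sled and pan below 0.018 m and z of sled in the frame of pan between -0.003 and 0.004 m and angle between sled's own z axis and vertical below 0.06 rad and linear speed of sled below 0.02 m/s and contact force between the fingers and sled below 0.05 N and horizontal distance between lid and shield_rim above 0.1 m), for 0.2 s.
At the end, for the whole second after the job is handed in: The square sled stands at rest and flat (within 0.06 rad) on the pan, its centre within 18 mm of the pan's; the lid lies at rest on the draught shield, level (within 0.035 rad), within 6 mm of its axis and with its flange down on the rim (within 2 to 3 mm); both are released (horizontal distance between sled and pan below 0.018 m and z of sled in the frame of pan between -0.003 and 0.004 m and angle between sled's own z axis and vertical below 0.06 rad and horizontal distance between lid and shield_rim below 0.006 m and z of lid in the frame of shield_rim between -0.009 and -0.004 m and angle between lid's own z axis and vertical below 0.035 rad and linear speed of each of sled, lid below 0.02 m/s and contact force between the fingers and sled below 0.05 N and contact force between the fingers and lid below 0.05 N); the robot touches nothing.
It fails at once if the sled is let go inside or over the shield while more than 12 mm above the pan (horizontal distance between sled and pan below 0.09 m and z of sled in the frame of pan above 0.012 m and contact force between the fingers and sled below 0.05 N).
It fails at once if the lid is dropped: let go away from the shield 25 mm or more above the mat, or let go 16 mm or more above its seat on the shield (contact force between the fingers and lid below 0.05 N and (z of lid in the frame of shield_rim above 0.01 m or (horizontal distance between lid and shield_rim above 0.02 m and z of lid in the frame of mat above 0.029 m))).
It fails at once if the force sensor is knocked or pushed with more than 8 N (contact force between force_sensor and anything else above 8 N).
It fails at once if the balance is pressed with more than 60 N (contact force between balance and anything else above 60 N).
It fails at once if a bystander (spare sled, bottle, jar, beaker, screwdriver or sample cutter) is moved more than 20 mm or tipped over (distance of any of spare_sled, bottle, jar, beaker, screwdriver, sample_cutter from where it was at the start of the episode above 0.02 m or angle between any of spare_sled, bottle, jar, beaker, sample_cutter's own z axis and vertical above 0.3 rad).
It also fails if it takes over 72 s, if anything falls off the work surface, if the arm or the gripper's body presses on something with over 40 N, if the wrist force passes 120 N, or if a joint passes its speed limit or range.

ROBOT

A 6-joint arm with a two-finger parallel gripper is mounted at the origin on the work surface. World frame = base frame: x ahead of the robot, y to its left, z up, the work surface at z = 0. Lengths are in m, angles in rad, forces in N, time in s.
With the tool pointing down it reaches from about 0.375 to 0.9 m from the base axis. Payload 3.1 kg.
Tool frame: the origin (TCP) lies midway between the tips of the shut fingers; the grasp point (between the pads) lies 19 mm behind it (pinch_z is the distance from the TCP to the grasp point, in m); y points along the fingers, z is the direction in which the jaws open and shut, and the axes are right-handed (so a half turn about y gives the same grasp; the last joint's range is limited). The gripper opens to 87 mm and grips with 3 to 60 N. Pads are 19 mm wide; open, the fingers measure 117 mm over their backs; the gripper's body (75 mm by 190 mm) begins 51 mm behind the grasp point.
Start: joints at [-1.347, 0.527, 1.433, -0, 1.181, -0.178], TCP at [0.244, -0.575, 0.223] pointing down, gripper open.
Joint ranges: [-3.08, 3.08], [-0.75, 2.2], [0.22, 2.44], [-1.43, 4.57], [0, 2.65], [-2.85, 2.85]. Speed limits (rad/s): [2.79, 2.79, 3.14, 3.14, 3.14, 3.14].

INTERFACE

Orientations are given as a unit quaternion [x, y, z, w].
In Python, from rig import * gives the robot as it stands.
- The arm moves only by the tool drive_tool, never from a script. Its argument "plan" is a list of rows, each a list of 7 numbers: the shift along the tool's x, y, z in mm, then the turn, a rotation vector about the tool's x, y, z in degrees, then the finger opening in mm, from 0 to 87. A call has 1 to 10 rows; each row is the pose to reach, as a shift and turn from the pose commanded when the call began, along the tool's axes at that moment; what a row does not reach only later rows make up. A row lasts 1/10 s, in which the tool goes at most 50 mm and 8.59 degrees, less where a joint would pass 70% of its speed; a pose out of reach is approached as far as the arm can. A call with a gripper value outside its range is refused whole. The fingers move at their own pace and stop on an object; "newtons" is the grip in N (left out, the last holds). Time passes only in rows, so rows that repeat a pose let the fingers close. It gives the time, the measured TCP pose, the force and the opening at its end, in the units of the state.
- get_obs(): the state, without advancing time (a new reading comes with each control period).
- camera(name): name is "scene" or "side" or "wrist"; returns the picture (384x512x3 uint8, blue, green, red); there is no depth.
- get_calibration(name): a dict with "fx", "fy", "cx", "cy" (pixels), "origin" and "rotation" of the camera in the world; the wrist camera has in their place "tool_from_camera" (4x4, takes a point from camera to tool coordinates, whose origin is the TCP and whose axes are the tool frame's). Camera axes: x right, y down, z forward; pixel columns grow to the right and rows downward; lengths in m; the calibration is good to about 2 mm. A picture is of the moment at which its call begins: read the wrist's pose just before it. get_calibration takes no time and is no camera call.
- hand_in(): hands the job in, once; it reports no verdict.
Trained networks look in the newest picture that a camera, given by its name, has taken for a name from the list of things; names that differ only in an ending like _2 or _b are one class to them, and where a whole thing is asked for, a point or a joint stands for the part that bears it (a point fixed in the world has none). Each returns a list of dicts, best first, with "conf" (0 to 1); they miss things now and then, are a little off and sometimes report something else, mostly with a low value. They report only what shows in the picture. A call takes as long as a camera call. They do not tell look-alikes from the thing itself.
- spot_in(camera, target): "location" ([column, row] in pixels, amid what is visible of it).
- mark_of(camera, target): "location" ([column, row] in pixels: a listed point, or the origin of a listed thing).
The state is a dict: "time": time; "q": joint angles; "joint_velocities": joint speeds; "joint_torque": joint torques, N m; "position": TCP position; "tool_rot": TCP orientation; "ft_force": force on the tool from outside, world axes, zero at the start; "moment": the same for the moment, N m; "grip_width": finger opening in m.
Only numpy, scipy, OpenCV 4.12 (cv2) and the standard library are available. Lean on these libraries where they do the work, as an engineer would, in place of code of your own. Each camera call takes 0.05 s, during which the arm holds its last target. There are 200 camera calls.

## Working session

There is one attempt and no reset: what is moved stays moved. The work goes in short steps, Python scripts to look and compute and a tool call to move; the robot and the scene stay as the last step left them, time stands still between calls to the robot, and variables do not carry over. Pictures are saved under pics/ and viewed, about 8 in all and at most 12, crops included, and the job is handed in when it is done.

Besides the shell and the picture viewer there is one more tool, called after "Request:" by a JSON object that holds its "fn" and its "kwargs". drive_tool: Moves the arm, as the interface text tells. Its arguments: {"type":"object","properties":{"plan":{"type":"array","items":{"type":"array","items":{"type":"number"}}},"newtons":{"type":"number"}},"required":["plan"]}

```bash
mkdir -p pics; ls
cat > h.py <<'E'
from rig import *
import numpy as np, cv2
from scipy.spatial.transform import Rotation as R
def cam(name):
    o=get_obs(); im=camera(name); c=get_calibration(name)
    if name=='wrist':
        T=np.eye(4); T[:3,:3]=R.from_quat(o['tool_rot']).as_matrix(); T[:3,3]=o['position']
        T=T@np.array(c['tool_from_camera']); return im,c,T[:3,3],T[:3,:3]
    return im,c,np.array(c['origin']),np.array(c['rotation'])
def onplane(px,c,O,M,z):
    d=M@np.array([(px[0]-c['cx'])/c['fx'],(px[1]-c['cy'])/c['fy'],1]); return O+d*(z-O[2])/d[2]
def proj(p,c,O,M):
    v=M.T@(np.array(p)-O); return np.array([c['cx']+c['fx']*v[0]/v[2],c['cy']+c['fy']*v[1]/v[2]])
E
python3 - <<'E'
from h import *
o=get_obs(); print(o)
ims=[]
for n in ['scene','side','wrist']:
    im,c,O,M=cam(n); cv2.imwrite(f'pics/{n}0.png',im)
    print(n,c['fx'],c['cx'],c['cy'],O.round(3),M.round(3).tolist())
    for t,z in [('lid',.134),('pan',.084),('shield_rim',.14),('balance',0),('mat',0.0),('tester',0),('force_sensor',.134),('sled',.134),('spare_sled',.134),('weight_case',0),('bottle',0),('jar',0),('beaker',0),('screwdriver',0),('sample_cutter',0)]:
        r=mark_of(n,t)
        print(t,[(np.round(d['location']).tolist(),round(d['conf'],2),onplane(d['location'],c,O,M,z).round(3).tolist()) for d in r[:2]])
E
```

```text
pics
{'time': 0.0, 'q': array([-1.34751389e+00,  5.28471005e-01,  1.43392183e+00, -1.06297611e-05,
        1.18138049e+00, -1.78521646e-01]), 'joint_velocities': array([ 0.00168083, -0.00135244,  0.00079019, -0.00059118, -0.00047775,
       -0.00115765]), 'joint_torque': array([-5.29812842e-04, -4.40039062e+01, -1.76592278e+01,  6.31661760e-02,
        5.79477358e-02, -1.60171389e-04]), 'position': array([ 0.24426982, -0.57448415,  0.22156245]), 'tool_rot': array([-0.14112755,  0.69365474, -0.69211331,  0.14108609]), 'ft_force': array([-0.41536827, -0.29910288, -0.33407948]), 'moment': array([ 0.02895999,  0.03349402, -0.00370755]), 'grip_width': 0.08699926839008507}
scene 439.19164516318295 261.99503237701066 191.66401307227173 [0.979 0.74  1.016] [0.261, 0.885, -0.371, -0.105]Traceback (most recent call last):
  File "<stdin>", line 9, in <module>
  File "h.py", line 11, in onplane
    d=M@np.array([(px[0]-c['cx'])/c['fx'],(px[1]-c['cy'])/c['fy'],1]); return O+d*(z-O[2])/d[2]
      ~^~~~~~~~~~~~~~~~~~~~~~~~~~~~~~~~~~~~~~~~~~~~~~~~~~~~~~~~~~~~~~
ValueError: matmul: Input operand 1 has a mismatch in its core dimension 0, with gufunc signature (n?,k),(k,m?)->(n?,m?) (size 3 is different from 4)
```

```bash
sed -i "s/np.array(c\['rotation'\])/R.from_quat(c['rotation']).as_matrix()/" h.py
cat > survey.py <<'E'
from h import *
import sys
Z=dict(lid=.134,pan=.084,shield_rim=.14,balance=0,mat=0.0,tester=0,force_sensor=.134,sled=.134,spare_sled=.134,weight_case=0,bottle=0,jar=0,beaker=0,screwdriver=0,sample_cutter=0)
def survey(cams,names=None,tag='0'):
    for n in cams:
        im,c,O,M=cam(n); cv2.imwrite(f'pics/{n}{tag}.png',im)
        print(n,'fx',round(c['fx']),'O',O.round(3),'fwd',M[:,2].round(3))
        for t in names or Z:
            r=mark_of(n,t)
            print(' ',t,[(np.round(d['location']).tolist(),round(d['conf'],2),onplane(d['location'],c,O,M,Z[t]).round(3).tolist()[:2]) for d in r[:2]])
E
python3 - <<'E'
from survey import *
survey(['scene','side','wrist'])
a=np.hstack([cv2.imread('pics/scene0.png'),cv2.imread('pics/side0.png')])
cv2.imwrite('pics/both0.png',np.vstack([cv2.imread('pics/scene0.png'),cv2.imread('pics/side0.png')])[:, :] if 0 else cv2.resize(a,(800,300)))
E
```

```text
scene fx 439 O [0.979 0.74  1.016] fwd [-0.38  -0.602 -0.702]
  lid [([240.0, 168.0], 0.74, [0.504, -0.137]), ([280.0, 135.0], 0.63, [0.309, -0.203])]
  pan [([240.0, 173.0], 0.68, [0.488, -0.167])]
  shield_rim []
  balance [([256.0, 193.0], 0.7, [0.45, -0.134])]
  mat [([294.0, 231.0], 0.82, [0.438, 0.065]), ([254.0, 192.0], 0.33, [0.453, -0.143])]
  tester [([377.0, 308.0], 0.6, [0.412, 0.395])]
  force_sensor []
  sled [([346.0, 286.0], 0.77, [0.507, 0.357]), ([242.0, 170.0], 0.38, [0.504, -0.125])]
  spare_sled [([434.0, 235.0], 0.6, [0.217, 0.363])]
  weight_case [([220.0, 162.0], 0.72, [0.473, -0.338]), ([294.0, 231.0], 0.56, [0.44, 0.065])]
  bottle [([201.0, 231.0], 0.69, [0.675, -0.087])]
  jar [([239.0, 255.0], 0.72, [0.624, 0.053])]
  beaker [([183.0, 189.0], 0.7, [0.643, -0.284])]
  screwdriver [([201.0, 133.0], 0.63, [0.454, -0.524])]
  sample_cutter [([167.0, 156.0], 0.87, [0.616, -0.473]), ([346.0, 286.0], 0.42, [0.434, 0.299])]
side fx 409 O [0.421 1.012 0.76 ] fwd [ 0.034 -0.849 -0.527]
  lid [([241.0, 177.0], 0.86, [0.497, -0.107]), ([322.0, 179.0], 0.73, [0.244, -
[... 383 characters left out ...]
.0], 0.73, [0.68, -0.084]), ([254.0, 209.0], 0.47, [0.457, -0.126])]
  jar [([194.0, 240.0], 0.9, [0.629, 0.05]), ([187.0, 212.0], 0.19, [0.674, -0.093])]
  beaker [([210.0, 181.0], 0.7, [0.629, -0.303]), ([186.0, 213.0], 0.52, [0.676, -0.091])]
  screwdriver [([255.0, 161.0], 0.49, [0.467, -0.485])]
  sample_cutter [([217.0, 160.0], 0.76, [0.623, -0.482]), ([226.0, 282.0], 0.15, [0.513, 0.223])]
wrist fx 303 O [ 0.311 -0.547  0.384] fwd [-0.242 -0.103 -0.965]
  lid [([70.0, 120.0], 0.56, [0.246, -0.414])]
  pan []
  shield_rim []
  balance []
  mat []
  tester []
  force_sensor []
  sled []
  spare_sled []
  weight_case []
  bottle []
  jar []
  beaker []
  screwdriver []
  sample_cutter []
```

View pics/scene0.png

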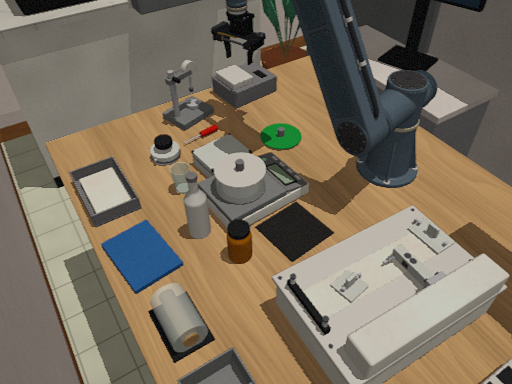

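View pics/side0.png

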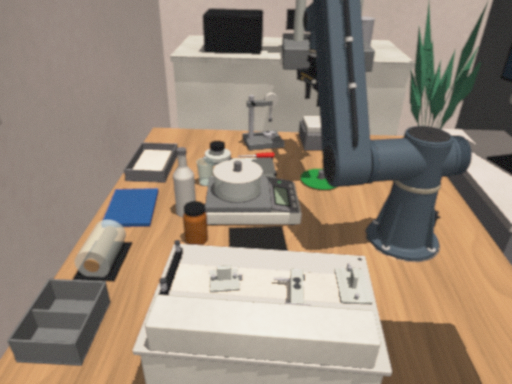

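```bash
cat >> h.py <<'E'
def down(yaw):  # tool y = -z world, tool z (jaws) at angle yaw from world x
    z=np.array([np.cos(yaw),np.sin(yaw),0]); y=np.array([0,0,-1.]); return R.from_matrix(np.c_[np.cross(y,z),y,z])
def go(p,yaw):
    o=get_obs(); r=R.from_quat(o['tool_rot']); p=np.array(p)
    print('shift mm',(r.inv().apply(p-o['position'])*1000).round(1),'turn deg',(r.inv()*down(yaw)).as_rotvec(degrees=True).round(2),'t',round(o['time'],2))
E
python3 - <<'E'
from h import *
o=get_obs(); r=R.from_quat(o['tool_rot']).as_matrix(); print(r.round(3), 'jaw yaw',np.degrees(np.arctan2(r[1,2],r[0,2])))
print(np.array(get_calibration('wrist')['tool_from_camera']).round(3))
y=np.arctan2(r[1,2],r[0,2])
go([.5,-.12,.38],0); go([.5,-.12,.38],np.pi)
go([.44,-.25,.38],np.pi)
E
```

```text
[[-0.92   0.     0.391]
 [-0.391  0.    -0.92 ]
 [-0.    -1.     0.   ]] jaw yaw -66.97662906811163
[[-0.     0.965  0.263 -0.072]
 [-0.    -0.263  0.965 -0.162]
 [ 1.     0.     0.    -0.   ]
 [ 0.     0.     0.     1.   ]]
shift mm [-413.2 -157.4 -319. ] turn deg [ -0.   -66.98  -0.  ] t 2.5
shift mm [-413.2 -157.4 -319. ] turn deg [  0.   113.02  -0.  ] t 2.5
shift mm [-307.2 -157.4 -222.8] turn deg [  0.   113.02  -0.  ] t 2.5
```

Request:
{"fn": "drive_tool", "kwargs": {"plan": [[0,-100,0,0,-8,0,87],[-50,-100,-40,0,-16,0,87],[-100,-100,-75,0,-24,0,87],[-150,-100,-115,0,-32,0,87],[-195,-100,-150,0,-40,0,87],[-240,-100,-185,0,-48,0,87],[-285,-100,-220,0,-56,0,87],[-330,-100,-255,0,-64,0,87],[-375,-100,-290,0,-67,0,87],[-413,-100,-319,0,-67,0,87]]}}

```text
time: 3.5
position: [0.4594, -0.1914, 0.3227]
tool_rot: [-0.5, 0.499, -0.5, 0.5]
ft_force: [0.5, -0.0, -0.5]
grip_width: 0.0872
```

Run:
```python
from survey import *
print(get_obs()['position'].round(4))
survey(['wrist'],['lid','balance','mat','weight_case','shield_rim','bottle','jar','beaker'],'1')
```

```text
[ 0.4594 -0.1914  0.3227]
wrist fx 303 O [ 0.46  -0.119  0.484] fwd [ 0.001 -0.264 -0.965]
  lid [([304.0, 120.0], 0.87, [0.516, -0.13]), ([110.0, 244.0], 0.86, [0.28, -0.281])]
  balance []
  mat []
  weight_case [([260.0, 237.0], 0.63, [0.47, -0.329])]
  shield_rim []
  bottle [([399.0, 89.0], 0.86, [0.68, -0.088])]
  jar []
  beaker []
```

View pics/wrist1.png

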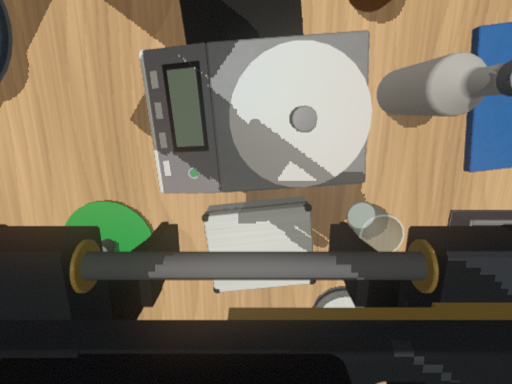

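```bash
cat >> h.py <<'E'
def lidfit(im,c,O,M,g,zt,thr=None):
    # white flange ellipse, fitted in the plane z=zt (flange top); g: guess xy
    q=proj([*g,zt],c,O,M); rp=c['fx']*.078/abs(np.linalg.norm(np.array([*g,zt])-O))
    hsv=cv2.cvtColor(im,cv2.COLOR_BGR2HSV); m=((hsv[...,2]>(thr or 165))&(hsv[...,1]<40)).astype(np.uint8)
    mk=np.zeros_like(m); cv2.circle(mk,tuple(int(v) for v in q),int(rp*1.35),1,-1); m&=mk
    m=cv2.morphologyEx(m,cv2.MORPH_OPEN,np.ones((5,5)))
    cs=max(cv2.findContours(m,cv2.RETR_EXTERNAL,cv2.CHAIN_APPROX_NONE)[0],key=cv2.contourArea)
    P=np.array([onplane(p,c,O,M,zt)[:2] for p in cv2.convexHull(cs)[:,0]])
    (x,y),r=cv2.minEnclosingCircle(P.astype(np.float32))
    A=np.c_[2*P,np.ones(len(P))]; s=np.linalg.lstsq(A,(P**2).sum(1),rcond=None)[0]
    return np.round([x,y,r],4),np.round([s[0],s[1],np.sqrt(s[2]+s[0]**2+s[1]**2)],4),m
E
python3 - <<'E'
from h import *
im,c,O,M=cam('wrist')
hsv=cv2.cvtColor(im,cv2.COLOR_BGR2HSV); print(hsv[140,300],hsv[112,350],hsv[118,304],hsv[170,290])
a,b,m=lidfit(im,c,O,M,[.505,-.125],.145); print(a,b); cv2.imwrite('pics/m.png',m*255)
print('knob',onplane([304,118],c,O,M,.175))
for p in [(143,50),(368,32),(365,189),(163,192)]: print(onplane(p,c,O,M,.072).round(3))
E
```

```text
[ 27  11 217] [ 22  13 217] [ 12   8 157] [ 27  13 215]
[ 0.5104 -0.1264  0.0782] [ 0.5118 -0.1249  0.0763]
knob [ 0.50849123 -0.12969553  0.175     ]
[ 0.321 -0.049  0.072]
[ 0.6   -0.03   0.072]
[ 0.615 -0.229  0.072]
[ 0.331 -0.233  0.072]
```

Run:
```python
from h import *
go([.51,-.128,.26],np.radians(4))
```

```text
shift mm [-66.8  62.3  51.6] turn deg [ 0.01 -4.13  0.  ] t 4.0
```

Request:
{"fn": "drive_tool", "kwargs": {"plan": [[-35,30,25,0,-4,0,87],[-67,62,52,0,-4,0,87],[-67,62,52,0,-4,0,87],[-67,62,52,0,-4,0,87]]}}

```text
time: 4.4
position: [0.5103, -0.1263, 0.2593]
tool_rot: [0.518, -0.483, 0.481, -0.517]
ft_force: [0.0, 0.2, 0.2]
grip_width: 0.0866
```

Run:
```python
from h import *
print(get_obs()['position'].round(4))
im,c,O,M=cam('wrist'); cv2.imwrite('pics/w2.png',im)
for t in (165,190): print(lidfit(im,c,O,M,[.51,-.127],.145,t)[:2])
hsv=cv2.cvtColor(im,cv2.COLOR_BGR2HSV)
q=proj([.51,-.128,.175],c,O,M); print(q)
g=cv2.cvtColor(im,cv2.COLOR_BGR2GRAY); m=(g<185).astype(np.uint8); mk=m*0; cv2.circle(mk,tuple(int(v) for v in q),45,1,-1)
n,l,s,ce=cv2.connectedComponentsWithStats(m&mk); print([(s[i,4],s[i,:4],ce[i].round(1),onplane(ce[i],c,O,M,.175)[:2].round(4)) for i in range(1,n) if s[i,4]>100])
cc=cv2.HoughCircles(cv2.medianBlur(g,3),cv2.HOUGH_GRADIENT,1,20,param1=80,param2=12,minRadius=8,maxRadius=35)
print([(x.round(1),onplane(x[:2],c,O,M,.175)[:2].round(4),c['fx']*.013/(O[2]-.175)) for x in cc[0] if np.hypot(*(x[:2]-q))<30])
```

```text
[ 0.5103 -0.1263  0.2593]
(array([ 0.5232, -0.0924,  0.0676]), array([ 0.5146, -0.1134,  0.0661]))
(array([ 0.5232, -0.0924,  0.0676]), array([ 0.5152, -0.1141,  0.0662]))
[253.00251325 201.0687733 ]
[(np.int32(6343), array([208, 156,  91,  91], dtype=int32), array([252.9, 201. ]), array([ 0.5099, -0.128 ]))]
[(array([253.5, 192.5,  14.5], dtype=float32), array([ 0.5099, -0.1205]), np.float64(16.002621199734122))]
```

View pics/w2.png

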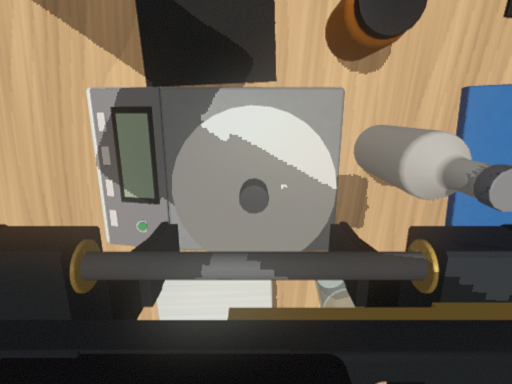

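Run:
```python
from h import *
im,c,O,M=cam('wrist')
for p,z in [((254,107),.145),((172,185),.145),((337,185),.145),((254,199),.175),((343,88),.072),((329,250),.072),((162,88),.072),((180,250),.072),((138,84),.004),((275,83),.004)]: print(p,onplane(p,c,O,M,z).round(4))
g=cv2.cvtColor(im,cv2.COLOR_BGR2GRAY); print(g[172:222,254].tolist()); print(g[197,232:278].tolist()); print(g[100:115,254])
go([.510,-.127,.148],np.radians(4))
```

```text
(254, 107) [ 0.5059 -0.0521  0.145 ]
(172, 185) [ 0.4339 -0.1279  0.145 ]
(337, 185) [ 0.5888 -0.117   0.145 ]
(254, 199) [ 0.5112 -0.1274  0.175 ]
(343, 88) [ 0.6016 -0.0246  0.072 ]
(329, 250) [ 0.6126 -0.2179  0.072 ]
(162, 88) [ 0.404  -0.0384  0.072 ]
(180, 250) [ 0.4249 -0.2312  0.072 ]
(138, 84) [ 0.3531 -0.0325  0.004 ]
(275, 83) [ 0.531  -0.0188  0.004 ]
[146, 146, 146, 146, 132, 88, 79, 82, 79, 80, 81, 86, 94, 98, 95, 97, 96, 95, 95, 96, 93, 95, 94, 95, 93, 91, 91, 92, 93, 91, 91, 91, 91, 90, 89, 92, 90, 90, 90, 105, 132, 139, 141, 140, 141, 141, 141, 141, 140, 141]
[142, 141, 141, 142, 142, 141, 118, 94, 91, 90, 91, 92, 92, 92, 92, 92, 92, 92, 92, 93, 94, 92, 91, 93, 92, 93, 93, 93, 93, 93, 93, 93, 92, 93, 91, 92, 111, 138, 144, 144, 143, 144, 144, 143, 143, 144]
[157 157 158 164 197 225 226 226 226 226 226 225 226 226 226]
shift mm [ -0.8 113.1  -0.8] turn deg [-0.04 -0.04  0.07] t 4.5
```

Request:
{"fn": "drive_tool", "kwargs": {"plan": [[0,40,0,0,0,0,70],[0,80,0,0,0,0,60],[0,95,0,0,0,0,60],[0,105,0,0,0,0,60],[0,109,0,0,0,0,60],[0,109,0,0,0,0,60],[0,109,0,0,0,0,60]]}}

```text
time: 5.2
position: [0.5116, -0.127, 0.1526]
tool_rot: [-0.517, 0.481, -0.483, 0.517]
ft_force: [-0.8, 0.4, 0.3]
grip_width: 0.0603
```

Run:
```python
from h import *
o=get_obs(); print(o['position'].round(4),o['ft_force'].round(2))
```

```text
[ 0.5116 -0.127   0.1526] [-0.78  0.43  0.3 ]
```

Request:
{"fn": "drive_tool", "kwargs": {"plan": [[0,2,0,0,0,0,60],[0,2,0,0,0,0,60],[0,2,0,0,0,0,30],[0,2,0,0,0,0,20],[0,2,0,0,0,0,15],[0,2,0,0,0,0,10],[0,2,0,0,0,0,10]], "newtons": 25}}

```text
time: 5.9
position: [0.5107, -0.1262, 0.1494]
tool_rot: [-0.517, 0.482, -0.482, 0.517]
ft_force: [-0.3, 0.3, 0.5]
grip_width: 0.0279
```

Run:
```python
from h import *
o=get_obs(); print(o['position'].round(4),o['ft_force'].round(2),o['grip_width'])
```

```text
[ 0.5107 -0.1262  0.1494] [-0.35  0.3   0.45] 0.027887319250655344
```

Request:
{"fn": "drive_tool", "kwargs": {"plan": [[0,-5,0,0,0,0,10],[0,-20,0,0,0,0,10],[0,-45,0,0,0,0,10],[0,-75,0,0,0,0,10],[-30,-80,-10,0,0,0,10],[-65,-80,-20,0,0,0,10],[-105,-80,-33,0,0,0,10],[-145,-80,-45,0,0,0,10],[-175,-80,-55,0,0,0,10],[-193,-80,-60,0,0,0,10]]}}

```text
time: 6.9
position: [0.4351, 0.0642, 0.2294]
tool_rot: [0.518, -0.482, 0.481, -0.517]
ft_force: [0.8, 0.1, -2.0]
grip_width: 0.0253
```

Run:
```python
from survey import *
o=get_obs(); print(o['position'].round(4),o['ft_force'].round(2),o['grip_width'])
im=camera('scene'); im2=camera('side'); cv2.imwrite('pics/c3.png',np.hstack([im[100:340,120:512],im2[100:340,120:420]]))
survey(['wrist'],['mat','sled','force_sensor','lid'],'3')
```

```text
[0.4351 0.0642 0.2294] [ 0.81  0.05 -2.04] 0.025322005764474877
wrist fx 303 O [0.431 0.136 0.391] fwd [ 0.018 -0.262 -0.965]
  mat []
  sled []
  force_sensor []
  lid [([254.0, 232.0], 0.89, [0.438, 0.03])]
```

View pics/c3.png

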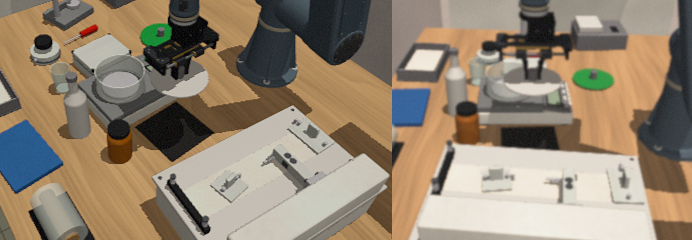

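Request:
{"fn": "drive_tool", "kwargs": {"plan": [[0,45,0,0,0,0,10],[0,90,0,0,0,0,10],[0,135,0,0,0,0,10],[0,170,0,0,0,0,10],[0,190,0,0,0,0,10],[0,200,0,0,0,0,10],[0,205,0,0,0,0,10],[0,207,0,0,0,0,10],[0,207,0,0,0,0,10]]}}

```text
time: 8.15
position: [0.4381, 0.0618, 0.023]
tool_rot: [-0.517, 0.482, -0.483, 0.518]
ft_force: [1.1, -0.1, -1.9]
grip_width: 0.0251
```

Request:
{"fn": "drive_tool", "kwargs": {"plan": [[0,1,0,0,0,0,10],[0,1,0,0,0,0,10],[0,2,0,0,0,0,10],[0,2,0,0,0,0,10]]}}

```text
time: 8.55
position: [0.4375, 0.0621, 0.0206]
tool_rot: [-0.517, 0.482, -0.482, 0.517]
ft_force: [0.9, -0.4, -1.0]
grip_width: 0.0256
```

Request:
{"fn": "drive_tool", "kwargs": {"plan": [[0,1,0,0,0,0,10],[0,1,0,0,0,0,10],[0,1,0,0,0,0,10]]}}

```text
time: 8.85
position: [0.4375, 0.0621, 0.0198]
tool_rot: [-0.517, 0.482, -0.482, 0.517]
ft_force: [0.8, -0.4, 5.7]
grip_width: 0.0253
```

Request:
{"fn": "drive_tool", "kwargs": {"plan": [[0,0,0,0,0,0,60],[0,0,0,0,0,0,60],[0,0,0,0,0,0,60],[0,-20,0,0,0,0,60],[0,-60,0,0,0,0,60],[0,-110,0,0,0,0,60],[0,-160,0,0,0,0,60],[0,-210,0,0,0,0,60],[0,-260,0,0,0,0,60],[0,-280,0,0,0,0,60]]}}

```text
time: 9.85
position: [0.4393, 0.062, 0.3041]
tool_rot: [-0.515, 0.48, -0.485, 0.519]
ft_force: [0.3, 0.1, -0.2]
grip_width: 0.06
```

Request:
{"fn": "drive_tool", "kwargs": {"plan": [[-27,0,8,0,-8.5,0,60],[-54,0,17,0,-17,0,60],[-81,0,25,0,-25.5,0,60],[-108,0,34,0,-34,0,60],[-135,0,42,0,-42.5,0,60],[-162,0,50,0,-51,0,60],[-189,0,59,0,-59.5,0,60],[-216,0,67,0,-68,0,60],[-243,0,76,0,-76.5,0,60],[-270,0,84,0,-86,0,60]]}}

```text
time: 10.85
position: [0.502, 0.3383, 0.2987]
tool_rot: [0.707, -0.004, 0.003, -0.707]
ft_force: [0.1, -0.8, -0.1]
grip_width: 0.0601
```

Request:
{"fn": "drive_tool", "kwargs": {"plan": [[0,0,0,0,0,0,60],[0,0,0,0,0,0,60],[0,0,0,0,0,0,60]]}}

```text
time: 11.15
position: [0.5016, 0.3363, 0.2989]
tool_rot: [0.707, -0.007, 0.006, -0.707]
ft_force: [0.1, -0.8, -1.3]
grip_width: 0.0599
```

Run:
```python
from survey import *
o=get_obs(); print(o['position'].round(4),R.from_quat(o['tool_rot']).as_matrix()[:,2].round(3))
survey(['wrist'],['sled','force_sensor','lid','mat'],'4')
survey(['scene'],['lid','mat'],'4')
```

```text
[0.5016 0.3363 0.2989] [ 0.017  1.    -0.001]
wrist fx 303 O [0.43  0.338 0.461] fwd [ 0.262 -0.006 -0.965]
  sled [([279.0, 180.0], 0.71, [0.504, 0.364])]
  force_sensor [([274.0, 20.0], 0.66, [0.346, 0.359])]
  lid [([69.0, 122.0], 0.69, [0.438, 0.144])]
  mat [([295.0, 96.0], 0.3, [0.411, 0.398])]
scene fx 439 O [0.979 0.74  1.016] fwd [-0.38  -0.602 -0.702]
  lid [([294.0, 230.0], 0.97, [0.509, 0.15]), ([279.0, 137.0], 0.92, [0.319, -0.199])]
  mat [([241.0, 186.0], 0.47, [0.474, -0.191])]
```

View pics/wrist4.png

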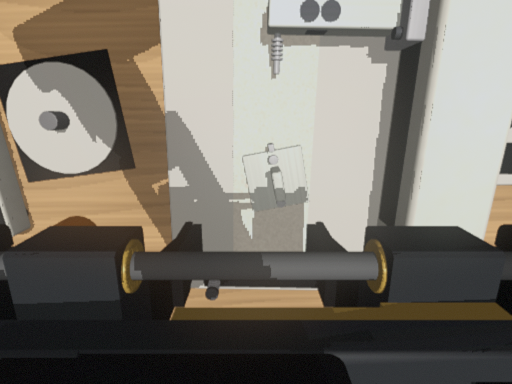

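Run:
```python
from h import *
im=cv2.imread('pics/wrist4.png'); cv2.imwrite('pics/z4.png',cv2.resize(im[130:230,220:330],None,fx=5,fy=5,interpolation=cv2.INTER_CUBIC))
```

```text
(no output)
```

View pics/z4.png

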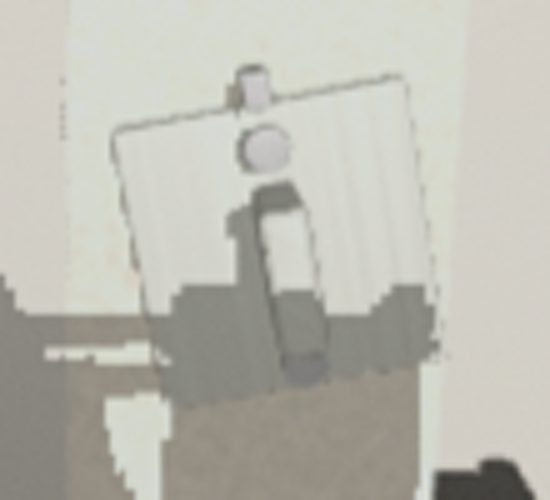

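Run:
```python
from h import *
im,c,O,M=cam('wrist'); o=get_obs(); print(o['position'])
C=np.array([onplane(np.array(p)/5+[220,130],c,O,M,.142)[:2] for p in [(113,130),(403,77),(437,350),(172,405)]])
print(C.round(4),C.mean(0).round(4),[np.linalg.norm(C[i]-C[i-1]).round(4) for i in range(4)])
for a,b in [(0,1),(3,2),(1,2),(0,3)]: d=C[b]-C[a]; print(np.degrees(np.arctan2(d[1],d[0])).round(1))
G=np.array([onplane(np.array(p)/5+[220,130],c,O,M,.176)[:2] for p in [(262,213),(302,208),(326,345),(284,352)]])
print(G.round(4),G.mean(0)); d=G[2]+G[3]-G[0]-G[1]; print(np.degrees(np.arctan2(d[1],d[0])))
```

```text
[0.50224541 0.33703063 0.29950508]
[[0.4769 0.3261]
 [0.4667 0.3871]
 [0.5265 0.3961]
 [0.5383 0.3376]] [0.5021 0.3617] [np.float64(0.0625), np.float64(0.0619), np.float64(0.0604), np.float64(0.0596)]
99.5
101.4
8.5
10.6
[[0.4884 0.3556]
 [0.4875 0.3632]
 [0.5149 0.3681]
 [0.5162 0.3599]] [0.50176769 0.36170591]
9.489577033480307
```

Request:
{"fn": "drive_tool", "kwargs": {"plan": [[0,0,12,0,-5,0,50],[0,30,25,0,-10.7,0,50],[0,75,25,0,-10.7,0,50],[0,110,25,0,-10.7,0,50],[0,110,25,0,-10.7,0,50]]}}

```text
time: 12.1
position: [0.4988, 0.3606, 0.1841]
tool_rot: [0.706, 0.057, -0.065, -0.703]
ft_force: [-0.6, -0.2, 0.1]
grip_width: 0.0503
```

Run:
```python
from h import *
o=get_obs(); print(o['position'].round(4),o['ft_force'].round(2))
go([.502,.3617,.148],np.radians(99.8))
im,c,O,M=cam('wrist'); cv2.imwrite('pics/w5.png',im[:300])
print(proj([.502,.3617,.176],c,O,M))
```

```text
[0.4988 0.3606 0.1841] [-0.65 -0.24  0.15]
shift mm [ 3.7 36.1  0.7] turn deg [ 0.19  0.02 -0.67] t 12.1
[253.95051064 238.61956832]
```

View pics/w5.png

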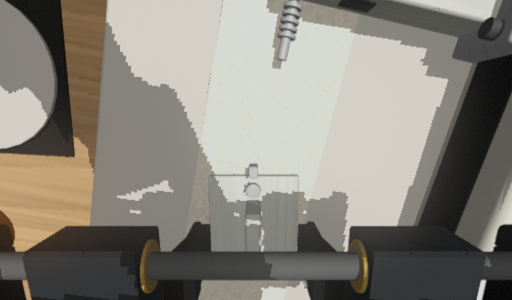

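Request:
{"fn": "drive_tool", "kwargs": {"plan": [[2,15,0,0,0,0,50],[2,28,0,0,0,0,50],[2,34,0,0,0,0,50],[2,35,0,0,0,0,50],[2,35,0,0,0,0,50]]}}

```text
time: 12.65
position: [0.5047, 0.3627, 0.1546]
tool_rot: [-0.704, -0.061, 0.06, 0.705]
ft_force: [-0.8, -0.1, -0.1]
grip_width: 0.0499
```

Run:
```python
from h import *
o=get_obs(); print(o['position'].round(4),o['ft_force'].round(2))
im,c,O,M=cam('wrist')
print(proj([.502,.3617,.176],c,O,M))
```

```text
[0.5047 0.3627 0.1546] [-0.8  -0.12 -0.14]
[251.72998443 251.04207107]
```

Request:
{"fn": "drive_tool", "kwargs": {"plan": [[0,2,0,0,0,0,50],[0,2,0,0,0,0,50],[0,2,0,0,0,0,50]]}}

```text
time: 13.0
position: [0.5046, 0.3627, 0.1526]
tool_rot: [-0.704, -0.061, 0.06, 0.705]
ft_force: [0.2, 0.4, 0.1]
grip_width: 0.0499
```

Request:
{"fn": "drive_tool", "kwargs": {"plan": [[-1,3,0,0,0,0,50],[-1,3,0,0,0,0,50],[-1,3,0,0,0,0,25],[-1,3,0,0,0,0,10],[-1,3,0,0,0,0,4],[-1,3,0,0,0,0,4],[-1,3,0,0,0,0,4]], "newtons": 30}}

```text
time: 13.7
position: [0.5036, 0.3625, 0.1494]
tool_rot: [-0.705, -0.061, 0.06, 0.705]
ft_force: [-0.4, -0.7, -0.7]
grip_width: 0.018
```

Request:
{"fn": "drive_tool", "kwargs": {"plan": [[0,0,0,0,0,0,4],[0,0,0,0,0,0,4],[0,0,0,0,0,0,4],[0,0,0,0,0,0,4]]}}

```text
time: 14.1
position: [0.5036, 0.3623, 0.1494]
tool_rot: [0.705, 0.061, -0.061, -0.704]
ft_force: [0.5, -1.6, 0.8]
grip_width: 0.0097
```

Request:
{"fn": "drive_tool", "kwargs": {"plan": [[0,-5,0,0,0,0,4],[0,-15,0,0,0,0,4],[0,-35,0,0,0,0,4],[0,-65,0,0,0,0,4],[0,-100,0,0,0,0,4],[0,-130,0,0,0,0,4],[0,-150,0,0,0,0,4],[0,-150,0,0,0,0,4]]}}

```text
time: 14.9
position: [0.5053, 0.3636, 0.3038]
tool_rot: [-0.703, -0.063, 0.058, 0.706]
ft_force: [0.6, 0.6, -1.7]
grip_width: 0.0099
```

Request:
{"fn": "drive_tool", "kwargs": {"plan": [[-4,0,-24,0,8,0,4],[-10,0,-65,0,16,0,4],[-17,0,-108,0,24,0,4],[-25,0,-153,0,32,0,4],[-32,0,-198,0,40,0,4],[-39,0,-243,0,48,0,4],[-46,0,-288,0,56,0,4],[-54,0,-333,0,64,0,4],[-61,0,-378,0,72,0,4],[-66,0,-413,0,80,0,4]]}}

```text
time: 15.9
position: [0.5079, -0.0579, 0.2982]
tool_rot: [0.577, -0.409, 0.408, -0.577]
ft_force: [1.3, 0.7, -2.3]
grip_width: 0.01
```

Run:
```python
from h import *
o=get_obs(); print(o['position'].round(4),o['ft_force'].round(2),o['grip_width'])
go([.5105,-.1265,.2994],np.radians(4))
```

```text
[ 0.5079 -0.0579  0.2982] [ 1.33  0.68 -2.35] 0.0100377035898694
shift mm [ 65.6  -1.2 -20.3] turn deg [ 0.11 15.41 -0.04] t 15.9
```

Request:
{"fn": "drive_tool", "kwargs": {"plan": [[35,0,-11,0,8,0,4],[66,0,-22,0,15.7,0,4],[66,0,-22,0,15.7,0,4],[66,0,-22,0,15.7,0,4],[66,0,-22,0,15.7,0,4]]}}

```text
time: 16.4
position: [0.5099, -0.124, 0.2985]
tool_rot: [0.518, -0.482, 0.48, -0.518]
ft_force: [-0.1, -0.5, -1.9]
grip_width: 0.0096
```

Run:
```python
from h import *
o=get_obs(); print(o['position'].round(4),o['ft_force'].round(2),o['grip_width'])
go([.5105,-.1265,.0995],np.radians(4))
im,c,O,M=cam('wrist'); cv2.imwrite('pics/w6.png',im[:330]); print(proj([.5105,-.1265,.14],c,O,M))
```

```text
[ 0.5099 -0.124   0.2985] [-0.07 -0.46 -1.9 ] 0.009599229778898696
shift mm [  2.9 199.    0.8] turn deg [ 0.1   0.19 -0.1 ] t 16.4
[254.00211346 182.23169107]
```

View pics/w6.png

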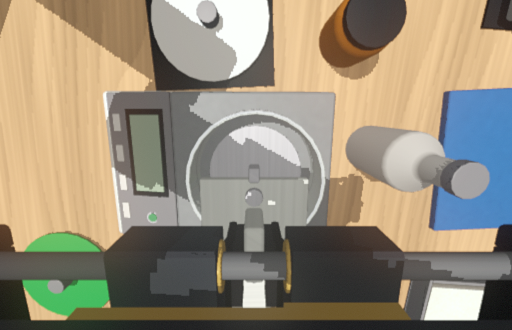

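Run:
```python
from h import *
from scipy.optimize import least_squares
im,c,O,M=cam('wrist'); g=cv2.cvtColor(im,cv2.COLOR_BGR2GRAY).astype(float); g=cv2.GaussianBlur(g,(3,3),.8)
th=np.radians(np.arange(-10,200,3))
# bright rim ring (mid radius .074): maximise brightness contrast over centre
best=[]
for dx in np.arange(-8,9,1.):
  for dy in np.arange(-8,9,1.):
    v=0
    for r,w in((.074,1),(.0695,-.5),(.0785,-.5)):
      P=np.array([proj([.5105+dx/1e3+r*np.cos(t),-.1265+dy/1e3+r*np.sin(t),.14],c,O,M) for t in th]).astype(np.float32)
      v+=w*cv2.remap(g,P[:,0],P[:,1],cv2.INTER_LINEAR).mean()
    best.append((v,dx,dy))
print(sorted(best)[-5:]); print(get_obs()['position'])
```

```text
[(np.float64(70.90837662548304), np.float64(2.0), np.float64(-1.0)), (np.float64(73.22640375463489), np.float64(1.0), np.float64(1.0)), (np.float64(75.06008004814585), np.float64(2.0), np.float64(0.0)), (np.float64(76.83255605714677), np.float64(1.0), np.float64(-1.0)), (np.float64(80.8212430699141), np.float64(1.0), np.float64(0.0))]
[ 0.51024079 -0.1238554   0.29898657]
```

Request:
{"fn": "drive_tool", "kwargs": {"plan": [[2.5,30,1,0,0,0,4],[2.5,75,1,0,0,0,4],[2.5,120,1,0,0,0,4],[2.5,155,1,0,0,0,4],[2.5,175,1,0,0,0,4],[2.5,187,1,0,0,0,4],[2.5,192,1,0,0,0,4],[2.5,194,1,0,0,0,4],[2.5,194,1,0,0,0,4],[2.5,194,1,0,0,0,4]]}}

```text
time: 17.5
position: [0.5126, -0.128, 0.1065]
tool_rot: [-0.517, 0.481, -0.483, 0.518]
ft_force: [-0.0, 0.5, -2.6]
grip_width: 0.0094
```

Request:
{"fn": "drive_tool", "kwargs": {"plan": [[0,1,0,0,0,0,4],[0,2,0,0,0,0,4],[0,3,0,0,0,0,4],[0,3,0,0,0,0,4],[0,3,0,0,0,0,4]]}}

```text
time: 18.0
position: [0.5118, -0.1277, 0.1024]
tool_rot: [0.518, -0.482, 0.482, -0.518]
ft_force: [-0.5, -0.7, -2.3]
grip_width: 0.0098
```

Request:
{"fn": "drive_tool", "kwargs": {"plan": [[0,1,0,0,0,0,4],[0,1.5,0,0,0,0,4],[0,2,0,0,0,0,4],[0,2,0,0,0,0,4]]}}

```text
time: 18.4
position: [0.5117, -0.1277, 0.1003]
tool_rot: [0.518, -0.482, 0.482, -0.518]
ft_force: [-0.0, 0.2, -3.2]
grip_width: 0.0096
```

Request:
{"fn": "drive_tool", "kwargs": {"plan": [[0,0.5,0,0,0,0,4],[0,1,0,0,0,0,4],[0,1,0,0,0,0,4]]}}

```text
time: 18.7
position: [0.5117, -0.1277, 0.0993]
tool_rot: [0.518, -0.482, 0.482, -0.518]
ft_force: [0.9, 0.3, -1.8]
grip_width: 0.0098
```

Request:
{"fn": "drive_tool", "kwargs": {"plan": [[0,0.5,0,0,0,0,4],[0,1,0,0,0,0,4],[0,1,0,0,0,0,4],[0,1,0,0,0,0,4]]}}

```text
time: 19.1
position: [0.5118, -0.1277, 0.0985]
tool_rot: [-0.518, 0.482, -0.482, 0.518]
ft_force: [0.1, 0.6, -1.1]
grip_width: 0.01
```

Request:
{"fn": "drive_tool", "kwargs": {"plan": [[0,0.5,0,0,0,0,4],[0,1,0,0,0,0,4],[0,1,0,0,0,0,4],[0,1,0,0,0,0,4]]}}

```text
time: 19.5
position: [0.5118, -0.1277, 0.0976]
tool_rot: [-0.518, 0.482, -0.482, 0.518]
ft_force: [-0.3, 0.4, 1.4]
grip_width: 0.01
```

Request:
{"fn": "drive_tool", "kwargs": {"plan": [[0,0,0,0,0,0,20],[0,0,0,0,0,0,30],[0,0,0,0,0,0,40],[0,0,0,0,0,0,40],[0,-10,0,0,0,0,40],[0,-40,0,0,0,0,40],[0,-85,0,0,0,0,40],[0,-130,0,0,0,0,40],[0,-175,0,0,0,0,40],[0,-200,0,0,0,0,40]]}}

```text
time: 20.5
position: [0.5131, -0.1282, 0.3023]
tool_rot: [-0.517, 0.479, -0.484, 0.518]
ft_force: [0.4, 0.6, 0.6]
grip_width: 0.0398
```

Run:
```python
from survey import *
o=get_obs(); print(o['position'].round(4),o['ft_force'].round(2),o['grip_width'])
go([.4375,.0621,.2],np.radians(4))
im,c,O,M=cam('wrist'); cv2.imwrite('pics/w7.png',im[:330])
for t,z in (('sled',.084),('sled',.126),('pan',.084),('lid',.004)): print(t,[(d['location'],d['conf'],onplane(d['location'],c,O,M,z).round(4)) for d in mark_of('wrist',t)[:2]])
```

```text
[ 0.5131 -0.1282  0.3023] [0.38 0.63 0.56] 0.039754289308574095
shift mm [-195.6  101.2  -62.3] turn deg [-0.36  0.12  0.2 ] t 20.5
sled [([252.3, 167.7], 0.56, array([ 0.513 , -0.1268,  0.084 ]))]
sled [([252.3, 167.7], 0.56, array([ 0.5123, -0.1189,  0.126 ]))]
pan [([220.5, 157.6], 0.48, array([ 0.4721, -0.1168,  0.084 ]))]
lid []
```

View pics/w7.png

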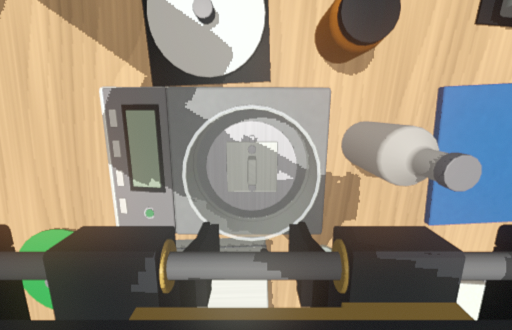

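Run:
```python
from h import *
im,c,O,M=cam('wrist'); g=cv2.GaussianBlur(cv2.cvtColor(im,cv2.COLOR_BGR2GRAY).astype(float),(3,3),.8)
th=np.radians(np.arange(-60,240,3)); best=[]
for dx in np.arange(-5,6,1.):
  for dy in np.arange(-5,6,1.):
    v=0
    for r,w in((.074,1),(.0695,-.5),(.0785,-.5)):
      P=np.array([proj([.511+dx/1e3+r*np.cos(t),-.1265+dy/1e3+r*np.sin(t),.14],c,O,M) for t in th]).astype(np.float32)
      v+=w*cv2.remap(g,P[:,0],P[:,1],cv2.INTER_LINEAR).mean()
    best.append((round(v,1),dx,dy))
print(sorted(best)[-4:]); print(get_obs()['position'])
go([.4375,.0621,.12],np.radians(4))
```

```text
[(np.float64(63.5), np.float64(1.0), np.float64(-1.0)), (np.float64(64.2), np.float64(1.0), np.float64(1.0)), (np.float64(67.5), np.float64(0.0), np.float64(0.0)), (np.float64(68.4), np.float64(1.0), np.float64(0.0))]
[ 0.5106777  -0.12719122  0.29612798]
shift mm [-193.8  176.6  -58.9] turn deg [ 0.15  0.11 -0.09] t 20.8
```

Request:
{"fn": "drive_tool", "kwargs": {"plan": [[-45,0,-14,0,0,0,60],[-90,0,-28,0,0,0,60],[-135,0,-42,0,0,0,60],[-175,10,-53,0,0,0,60],[-194,45,-59,0,0,0,60],[-194,90,-59,0,0,0,60],[-194,135,-59,0,0,0,60],[-194,170,-59,0,0,0,60],[-194,170,-59,0,0,0,60],[-194,170,-59,0,0,0,60]]}}

```text
time: 21.8
position: [0.4381, 0.0616, 0.1266]
tool_rot: [0.518, -0.483, 0.481, -0.517]
ft_force: [-0.1, 0.4, 0.4]
grip_width: 0.0606
```

Run:
```python
from h import *
o=get_obs(); print(o['position'].round(4),o['ft_force'].round(2),o['grip_width'])
im,c,O,M=cam('wrist'); cv2.imwrite('pics/w8.png',im[:330])
q=proj([.4375,.062,.045],c,O,M); print(q)
g=cv2.cvtColor(im,cv2.COLOR_BGR2GRAY); x,y=[int(round(v)) for v in q]
print(g[y,x-40:x+40].tolist()); print(g[y-45:y+45,x].tolist())
go([.4375,.0621,.0195],np.radians(4))
```

```text
[0.4381 0.0616 0.1266] [-0.06  0.37  0.38] 0.06056793347151409
[252.92307985 199.57945773]
[168, 169, 168, 168, 168, 168, 168, 168, 168, 169, 168, 167, 168, 169, 168, 168, 168, 169, 168, 169, 168, 168, 169, 169, 169, 152, 117, 110, 110, 111, 111, 111, 111, 113, 111, 111, 111, 112, 112, 112, 111, 112, 112, 111, 111, 112, 112, 114, 112, 112, 111, 112, 112, 112, 110, 119, 163, 170, 170, 169, 168, 169, 169, 169, 169, 169, 169, 169, 169, 169, 169, 169, 170, 170, 170, 169, 170, 169, 169, 169]
[171, 172, 172, 171, 172, 172, 170, 171, 171, 171, 171, 170, 171, 170, 171, 170, 171, 171, 170, 170, 171, 170, 165, 141, 95, 89, 92, 91, 92, 91, 97, 112, 116, 115, 115, 113, 115, 113, 113, 113, 112, 112, 113, 113, 112, 111, 112, 110, 112, 110, 110, 112, 111, 111, 111, 110, 109, 111, 128, 159, 169, 168, 168, 167, 167, 167, 167, 167, 168, 167, 167, 167, 168, 167, 167, 167, 166, 167, 166, 167, 167, 167, 167, 166, 167, 167, 166, 167, 165, 167]
shift mm [ -0.7 108.2  -1.8] turn deg [ 0.    0.11 -0.  ] t 21.85
```

View pics/w8.png

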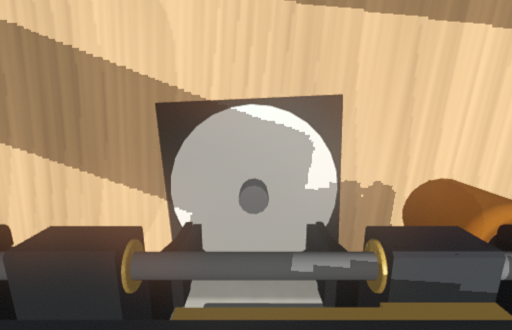

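Request:
{"fn": "drive_tool", "kwargs": {"plan": [[0,40,-1,0,0,0,60],[0,80,-1,0,0,0,60],[0,98,-1,0,0,0,60],[0,104,-1,0,0,0,60],[0,105,-1,0,0,0,60],[0,105,-1,0,0,0,60],[0,105,-1,0,0,0,60]]}}

```text
time: 22.55
position: [0.4392, 0.0614, 0.0238]
tool_rot: [-0.517, 0.481, -0.483, 0.518]
ft_force: [1.0, 0.5, 0.2]
grip_width: 0.0597
```

Request:
{"fn": "drive_tool", "kwargs": {"plan": [[0,0,0,0,0,0,40],[0,0,0,0,0,0,25],[0,0,0,0,0,0,15],[0,0,0,0,0,0,10],[0,0,0,0,0,0,10],[0,0,0,0,0,0,10],[0,0,0,0,0,0,10]], "newtons": 25}}

```text
time: 23.25
position: [0.4379, 0.0615, 0.0223]
tool_rot: [0.518, -0.482, 0.482, -0.518]
ft_force: [-0.3, -0.6, 0.0]
grip_width: 0.0253
```

Request:
{"fn": "drive_tool", "kwargs": {"plan": [[0,-5,0,0,0,0,10],[0,-20,0,0,0,0,10],[0,-55,0,0,0,0,10],[0,-100,0,0,0,0,10],[0,-145,0,0,0,0,10],[0,-185,0,0,0,0,10],[0,-208,0,0,0,0,10],[0,-208,0,0,0,0,10]]}}

```text
time: 24.05
position: [0.44, 0.0614, 0.2336]
tool_rot: [-0.516, 0.479, -0.484, 0.519]
ft_force: [0.5, -0.1, -1.3]
grip_width: 0.0252
```

Request:
{"fn": "drive_tool", "kwargs": {"plan": [[30,0,9,0,0,0,10],[65,0,20,0,0,0,10],[105,0,33,0,0,0,10],[145,0,45,0,0,0,10],[175,0,54,0,0,0,10],[193,0,60,0,0,0,10],[193,0,60,0,0,0,10],[193,0,60,0,0,0,10],[193,0,60,0,0,0,10]]}}

```text
time: 24.95
position: [0.5104, -0.1249, 0.2297]
tool_rot: [0.518, -0.482, 0.48, -0.518]
ft_force: [-0.5, 0.7, -2.1]
grip_width: 0.0255
```

Run:
```python
from h import *
o=get_obs(); print(o['position'].round(4),o['ft_force'].round(2),o['grip_width'])
im,c,O,M=cam('wrist'); cv2.imwrite('pics/w9.png',im[:330])
o=get_obs(); print(o['position'].round(4))
go([.5115,-.1265,.1523],np.radians(4))
im,c,O,M=cam('wrist'); 
zf=o['position'][2]-.0183+.011
print('flange',lidfit(im,c,O,M,o['position'][:2],zf,120)[:2])
```

```text
[ 0.5104 -0.1249  0.2297] [-0.49  0.69 -2.12] 0.025498529387885657
[ 0.5107 -0.125   0.23  ]
shift mm [ 1.7 77.7  0.8] turn deg [ 0.09  0.2  -0.08] t 25.0
flange (array([ 0.4989, -0.1067,  0.0882]), array([ 0.4989, -0.1044,  0.0787]))
```

View pics/w9.png

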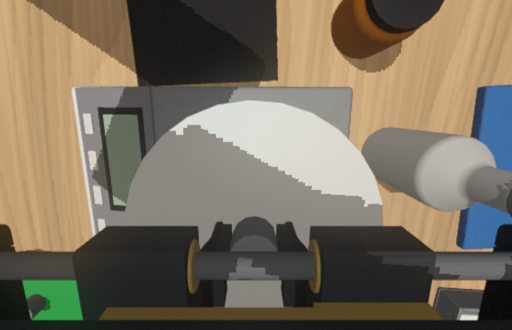

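Request:
{"fn": "drive_tool", "kwargs": {"plan": [[1.5,20,0.7,0,0,0,10],[1.5,45,0.7,0,0,0,10],[1.5,62,0.7,0,0,0,10],[1.5,68,0.7,0,0,0,10],[1.5,71,0.7,0,0,0,10],[1.5,73,0.7,0,0,0,10],[1.5,73,0.7,0,0,0,10],[1.5,73,0.7,0,0,0,10]]}}

```text
time: 25.85
position: [0.5131, -0.1284, 0.1581]
tool_rot: [-0.517, 0.481, -0.482, 0.518]
ft_force: [-0.3, -0.2, -2.6]
grip_width: 0.0254
```

Request:
{"fn": "drive_tool", "kwargs": {"plan": [[0,1,0,0,0,0,10],[0,2,0,0,0,0,10],[0,3,0,0,0,0,10],[0,3,0,0,0,0,10],[0,3,0,0,0,0,10]]}}

```text
time: 26.35
position: [0.5125, -0.1282, 0.1543]
tool_rot: [0.518, -0.482, 0.482, -0.518]
ft_force: [-0.4, -0.2, -2.0]
grip_width: 0.0256
```

Request:
{"fn": "drive_tool", "kwargs": {"plan": [[-1,0.5,-0.5,0,0,0,10],[-1,1,-0.5,0,0,0,10],[-1,1.5,-0.5,0,0,0,10],[-1,1.5,-0.5,0,0,0,10],[-1,1.5,-0.5,0,0,0,10]]}}

```text
time: 26.85
position: [0.512, -0.1272, 0.1528]
tool_rot: [-0.518, 0.482, -0.482, 0.518]
ft_force: [0.5, -0.2, -1.8]
grip_width: 0.0252
```

Request:
{"fn": "drive_tool", "kwargs": {"plan": [[0,0.5,0,0,0,0,10],[0,1,0,0,0,0,10],[0,1,0,0,0,0,10],[0,1,0,0,0,0,10]]}}

```text
time: 27.25
position: [0.5121, -0.1272, 0.1523]
tool_rot: [-0.518, 0.482, -0.482, 0.518]
ft_force: [-0.8, 0.8, 3.6]
grip_width: 0.0254
```

Request:
{"fn": "drive_tool", "kwargs": {"plan": [[0,0,0,0,0,0,40],[0,0,0,0,0,0,60],[0,0,0,0,0,0,60],[0,0,0,0,0,0,60],[0,-10,0,0,0,0,60],[0,-35,0,0,0,0,60],[0,-75,0,0,0,0,60],[0,-110,0,0,0,0,60],[0,-110,0,0,0,0,60],[0,-110,0,0,0,0,60]]}}

```text
time: 28.25
position: [0.5123, -0.1273, 0.2631]
tool_rot: [-0.517, 0.481, -0.483, 0.518]
ft_force: [0.2, 1.1, -0.2]
grip_width: 0.0599
```

Run:
```python
from h import *
o=get_obs(); print(o['position'].round(4),o['ft_force'].round(2),o['grip_width'])
im,c,O,M=cam('wrist'); s=camera('side')
q=proj([.5115,-.1265,.175],c,O,M); print(q)
g=cv2.cvtColor(im,cv2.COLOR_BGR2GRAY); x,y=[int(round(v)) for v in q]
r=g[y,x-30:x+30]<125; k=np.where(r)[0]+x-30; col=g[y-35:y+35,x]; print(k.min(),k.max(),y-35,col.tolist())
cv2.imwrite('pics/w10.png',np.hstack([im[:300],cv2.resize(s[140:240,170:310],(420,300),interpolation=cv2.INTER_CUBIC)])[:, 130:])
```

```text
[ 0.5123 -0.1273  0.2631] [ 0.2   1.08 -0.18] 0.059888849900970174
[252.17745415 196.71436676]
239 267 162 [172, 171, 171, 171, 171, 170, 170, 170, 170, 169, 169, 169, 169, 168, 152, 103, 99, 99, 99, 99, 98, 105, 116, 118, 116, 116, 115, 115, 113, 114, 112, 112, 112, 111, 111, 111, 111, 109, 109, 109, 109, 109, 108, 107, 108, 106, 107, 108, 123, 153, 162, 163, 161, 162, 161, 163, 162, 162, 162, 161, 162, 161, 161, 161, 161, 161, 161, 161, 161, 161]
```

Run:
```python
from h import *
print(hand_in())
```

```text
the job is handed in; nothing more can be done
None
```

I finished the sequence and handed the job in about 28 s into the 72 s allowed. I don't know the verdict, because the hand-in doesn't report one.

1. **Lid off:** I gripped the lid by its knob and set it on the mat. The picture showed it knob up and centred there, and contact came at the height I had worked out.
2. **Sled on the pan:** I gripped the sled by its upright grip and lifted it straight off the tester. I lowered it until the force changed by about 3.7 N, then let go. The picture showed it centred in the shield, and the height at contact suggests it sits flat.
3. **Lid back:** I lowered the lid until it rested on the rim at the expected tool height of 152 mm. There was no noticeable sideways force, and I pressed with under 6 N before letting go.

**Last checks:** The knob measured within about 1 mm of the shield's axis and at its seated height. The arm was clear, about 110 mm above the seat. I did not see any bystander disturbed in the pictures I viewed.

**Not checked:**
- My last picture went over the 12-picture limit, so how fully and how level the lid sits rests on the contact height and the knob position alone.
- I took no final picture of the bystanders.
- One automatic fit of the lid's flange while it was held was thrown off by shadow. It was about 12 mm off in x and 18 mm in y, so I ignored it and used the knob instead.

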